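Turn a closed frame box over onto a tilting tray

ROBOT

A 6-joint arm with a two-finger parallel gripper is mounted at the origin on the work surface; the furniture and walls round the work are solid. World frame = base frame: x ahead of the robot, y to its left, z up, the work surface at z = 0. Lengths are in m, angles in degrees, forces in N, time in s.
With the tool pointing down it reaches from about 0.25 to 0.775 m from the base axis. Payload 4 kg.
Tool frame: the origin (TCP) lies at the very end of the fingers, on their centre line; the grasp point (between the pads) lies 19 mm behind it (hold_point_z is the distance from the TCP to the grasp point, in m); z points along the fingers, x is the direction in which the jaws open and shut, and the axes are right-handed (so a half turn about z gives the same grasp; the last joint's range is limited). The gripper opens to 85 mm and grips with 20 to 120 N. Pads are 22 mm wide; open, the fingers measure 114 mm over their backs; the gripper's body (76 mm by 85 mm) begins 54 mm behind the grasp point. The pads swing forward as they close: fully open they stand 13 mm farther back than shut.
Start: joints at [-77.298, 4.996, 78.535, -0, 96.463, -5.907], TCP at [0.176, -0.521, 0.231] pointing down, gripper open.
Joint ranges: [-177.83, 177.83], [-43.37, 116.18], [15.69, 146.23], [-61.86, 241.86], [9.47, 152.12], [-147.06, 147.06]. Speed limits (degrees/s): [159.86, 159.86, 180, 180, 180, 180].

INTERFACE

Orientations are given as a 3x3 rotation matrix whose columns are the frame's x, y, z axes.
In Python, from bench import move_to, move_straight, move_joints, gripper_open, grab, dwell, solve_ik, get_state, get_image, camera_model, Unreachable, hand_in, search_frame, silhouettes, pinpoint, hold_point_z gives the robot as it stands. The module is installed in compiled form; this text tells all that it offers. Calls block until the motion is done:
- move_to(position, orientation): joint-space move of the TCP to a pose.
- move_straight(position, vel=0.15, frame=None, stop_force=None): straight line of the TCP; frame=None keeps the orientation; vel is the mean speed in m/s. With stop_force (N) it stops when the force on the tool has changed by that much, and returns True; else False.
- move_joints(angles): joint-space move.
- gripper_open() and grab(): open the fingers fully, or close them until they stop; the grip force is fixed at half the most.
- dwell(seconds).
- solve_ik(position, orientation): joint angles nearest the present ones, or None.
- get_state(): the state.
- get_image(name): name is "scene" or "side" or "wrist"; returns the picture (420x560x3 uint8, red, green, blue); there is no depth.
- camera_model(name): a dict with "mtx" (3x3 intrinsics, pixels), "world_from_camera" (4x4, takes a point from camera to world coordinates); the wrist camera has in their place "mount" (4x4, takes a point from camera to tool coordinates, whose origin is the TCP and whose axes are the tool frame's). Camera axes: x right, y down, z forward; pixel columns grow to the right and rows downward; lengths in m; the calibration is good to about 2 mm. A picture is of the moment at which its call begins: read the wrist's pose just before it. camera_model takes no time and is no camera call.
A pose or a line that the arm cannot do raises Unreachable and nothing moves.
- hand_in(): hands the job in, once; it reports no verdict.
Trained networks look in the newest picture that a camera, given by its name, has taken for a name from the list of things; names that differ only in an ending like _2 or _b are one class to them, and where a whole thing is asked for, a point or a joint stands for the part that bears it (a point fixed in the world has none). Each returns a list of dicts, best first, with "p" (0 to 1); they miss things now and then, are a little off and sometimes report something else, mostly with a low value. They report only what shows in the picture. A call takes as long as a camera call.
- search_frame(camera, label): "location" ([x, y, z] in m, in world coordinates, good to about 4 mm: the middle of the surface that is visible of it).
- silhouettes(camera, label): "mask" (420x560 bool, what is visible of it).
- pinpoint(camera, label): "location" ([x, y, z] in m, in world coordinates, good to about 4 mm: a listed point, or the origin of a listed thing).
The state is a dict: "clock": time; "joints": joint angles; "joint_vel": joint speeds; "joint_torque": joint torques, N m; "tcp_pos": TCP position; "orientation": TCP orientation; "wrist_force": force on the tool from outside, world axes, zero at the start; "torque": the same for the moment, N m; "finger_gap": finger opening in m.
Only numpy, scipy, OpenCV 4.12 (cv2) and the standard library are available. Lean on these libraries where they do the work, as an engineer would, in place of code of your own. Each camera call takes 0.05 s, during which the arm holds its last target.

TASK

Take the closed frame box off the sloping rest by pinching its lid and base together, turn it over without letting it come open, and lean it lid side down in the middle of the raised tilting tray, its edge down at the tray's lip, and let go. Then swing the tray down fully level, so that the box lies there upside down, still closed, with the frame front inside it lying in the lid. Leave the bottles, jar and tape roll where they stand.

Things in the scene. Friction and masses are not known exactly. Their poses are not given: they have to be found in the camera images.
- base_mid (a point): Centre of the box's grey base (loose, 160 x, 100 y, 30 mm z). z points from its bottom toward the lid, x along its long side. The closed box is 34 mm thick, base bottom to lid top, so its middle lies 2 mm from here along z. It starts leaning on the rest, bottom against the rest, lid up and outward: z 58 deg from vertical, long side level, -y edge uppermost.
- base: The grey base itself: open tray, walls 4 mm; box with contents about 0.26 kg. Origin in the middle of its bottom's outer face, axes as base_mid. On the rest both faces of the box are free for fingers at the middle of the upper edge, over 96 mm of its length and 70 mm down from the edge.
- lid_mid (a point): Centre of the 4 mm top plate of the box's clear plastic lid. Axes as the base's. With the box closed it lies 17 mm from base_mid along the base's z axis.
- lid: The clear lid itself: loose, no latch, lifts straight off; 170 (x) x 110 (y) x 16 mm. Its 12 mm skirt hangs outside the base's walls with 1.8 mm play and stands out 5 mm beyond the base all round. Origin in the middle of the skirt's mouth.
- frame: Acetate spectacle frame front without temples, 136 x 44 x 11 mm, 20 g, loose inside the box; origin in the middle of the side that faces the base's bottom, z toward the lid.
- rest: Fixed plywood rest, 170 x 124 x 110 mm: a face sloping 58 deg from level, rising toward -y of its frame, with a 14 mm lip along its lower edge and a 96 mm wide notch in the middle of its upper part for fingers. Origin in the middle of the underside, on the work surface.
- tray (a joint): Angle of the tilting tray in rad: 0 = level, fully down (hard stop); starts raised at 0.8 to 0.95. A stiff friction hinge (0.45 N m) keeps it where it is left, even with the box on it; about 5 N square on the end of a prong swings it down.
- tray_seat (a point): On the tray's hinge axis, 36 mm above the work surface, middle of the tray's width, in the corner of its upper face and its 18 mm lip; turns with the tray. x along the hinge, y up the face away from the lip (level when the tray is down), z square off the face. A box well placed lid down, lid edge at the lip, has base_mid at x 0, y 55, z 19 mm here.
- tray_stand: Fixed aluminium stand of the tilting tray, plate 200 x 190 x 8 mm; origin on the work surface below the hinge's middle. The tray is a fork 160 wide (x), 146 long (y), 6 mm thick: two prongs 32 mm wide, 48 to 80 mm either side of the middle, from y 32 mm to the end, open between for fingers.
- tray_press (a point): Middle of a dark pad 26 x 20 mm on the upper face of the end of one prong (x 64, y 130 mm in the tray_seat frame), clear of the box: press here to swing the tray down. Moves with the tray; 36 mm above the work surface when level.
- cleaner: Bystander: white spray bottle, 38 mm across, 125 mm tall; origin under its centre.
- jar: Bystander: jar with white cap, 42 mm across, 44 mm tall; origin under its centre.
- tape: Bystander: brown tape roll standing flat, 93 mm across, 48 mm tall; origin under its centre.
- glue: Bystander: small brown bottle with black cap, 32 mm across, 62 mm tall; origin under its centre.

How it is judged (in metres and radians):
On the way, in this order (a step that is already met when the one before it is completed fails the run):
1. the box is lifted off the rest with the fingers on lid and base together (contact force between the fingers and base above 1 N and contact force between the fingers and lid above 1 N and height (world z) of base_mid above 0.12 m), for 0.2 s.
2. the box leans lid side down on the raised tray, let go (x of base_mid in the frame of tray_seat between -0.025 and 0.025 m and y of base_mid in the frame of tray_seat between 0.04 and 0.075 m and z of lid_mid in the frame of tray_seat below 0.01 m and z of base_mid in the frame of tray_seat below 0.027 m and angle between the x axis of base_mid and the x axis of tray_seat, either way round below 0.15 rad and value of joint tray above 0.6 rad and contact force between the fingers and base below 0.1 N and contact force between the fingers and lid below 0.1 N), for 0.2 s.
At the end, for the whole second after the job is handed in: Tray level (0.06 rad). Box on it upside down (8 deg), closed, lid against the tray; its centre within 25 mm of the tray's middle sideways and 40 to 75 mm from the hinge, its long side along the hinge (0.15 rad). Frame front in the lid. All at rest (x of base_mid in the frame of tray_seat between -0.025 and 0.025 m and y of base_mid in the frame of tray_seat between 0.04 and 0.075 m and z of lid_mid in the frame of tray_seat below 0.01 m and z of base_mid in the frame of tray_seat below 0.027 m and angle between the x axis of base_mid and the x axis of tray_seat, either way round below 0.15 rad and value of joint tray below 0.06 rad and angle between base_mid's own z axis and vertical above 3 rad and distance between lid_mid and base_mid below 0.024 m and z of frame in the frame of lid_mid above -0.018 m and horizontal distance between frame and lid_mid below 0.06 m and linear speed of base below 0.02 m/s); the robot touches nothing.
It fails at once if the box comes open (lid more than about 7 mm off its place or 0.12 rad askew to the base) (distance between lid_mid and base_mid above 0.024 m or angle between the z axis of lid_mid and the z axis of base_mid, either way round above 0.12 rad).
It fails at once if a bystander (spray bottle, brown bottle, jar, tape roll) is moved more than 30 mm (distance of any of cleaner, jar, tape, glue from where it was at the start of the episode above 0.03 m).
It also fails if it takes over 45 s, if anything falls off the work surface, if the arm or the gripper's body presses on something with over 40 N, if the wrist force passes 120 N, or if a joint passes its speed limit or range.

## Working session

There is one attempt and no reset: what is moved stays moved. The work goes in short steps, each a Python script; the robot and the scene stay as the last script left them, time stands still between calls to the robot, and variables do not carry over. Pictures are saved under pics/ and viewed, and the job is handed in when it is done.

```bash
mkdir -p pics; ls; python3 - <<'E'
from bench import *
import cv2,numpy as np
s=get_state();print(s)
print(hold_point_z)
for n in("scene","side","wrist"):
    im=get_image(n);cv2.imwrite(f"pics/a_{n}.png",im[:,:,::-1])
    m=camera_model(n);print(n,m)
for c in("scene","side"):
    for l in("base_mid","lid_mid","base","lid","rest","tray_seat","tray_press","tray_stand","cleaner","jar","tape","glue","frame"):
        r=pinpoint(c,l);print(c,l,[(np.round(x["location"],4).tolist(),round(x["p"],2)) for x in r[:2]])
E
```

```text
pics
{'clock': 0.0, 'joints': array([-7.72978165e+01,  5.03930240e+00,  7.86239380e+01,  3.30339171e-04,
        9.64643075e+01, -5.90579974e+00]), 'joint_vel': array([ 0.07743571, -0.01664578,  0.04856126,  0.00191797,  0.09310916,
       -0.00377217]), 'joint_torque': array([ 2.76192135e-03, -3.51866949e+01, -3.13267601e+01,  1.73768544e-04,
        1.08200006e-02, -2.20353911e-06]), 'tcp_pos': array([ 0.17539992, -0.52075489,  0.23014444]), 'orientation': array([[ 3.19091435e-01, -9.47723811e-01, -4.83899838e-04],
       [-9.47721349e-01, -3.19091716e-01,  2.17290548e-03],
       [-2.21372269e-03, -2.34753322e-04, -9.99997522e-01]]), 'wrist_force': array([0.37521724, 0.23806314, 0.19803933]), 'torque': array([ 0.02320712,  0.01896338, -0.00410842]), 'finger_gap': 0.08524153791193376}
0.0187
scene {'mtx': array([[444.02953608,   0.        , 271.82160179],
       [  0.        , 444.02953608, 207.41607008],
       [  0.        ,   0.        ,   1.        ]]), 'world_from_camera': array([[-0.5745952 , -0.58467152,  0.57271246, -0.04029485],
       [-0.81830584,  0.42297358, -0.3891900
[... 1457 characters left out ...]
4], 0.89), ([0.6427, -0.038, 0.0048], 0.18)]
scene glue [([0.6442, -0.0384, 0.0019], 0.76)]
scene frame []
side base_mid [([0.4457, 0.0508, 0.0828], 0.96), ([0.7316, -0.1227, -0.0033], 0.56)]
side lid_mid []
side base [([0.45, 0.0398, 0.073], 0.63)]
side lid [([0.4441, 0.059, 0.0778], 0.75)]
side rest []
side tray_seat [([0.4561, -0.3351, 0.0341], 0.87)]
side tray_press [([0.5303, -0.2509, 0.1317], 0.83), ([0.7318, -0.1195, -0.0004], 0.71)]
side tray_stand [([0.4629, -0.3325, 0.0015], 0.92), ([0.6458, -0.0358, 0.0023], 0.75)]
side cleaner [([0.7297, -0.1206, -0.0045], 0.83)]
side jar []
side tape []
side glue [([0.6452, -0.0338, 0.0048], 0.78)]
side frame [([0.7291, -0.1243, -0.0032], 0.59)]
```

View pics/a_scene.png

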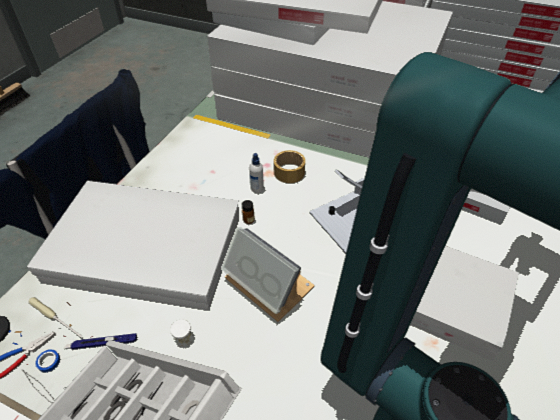

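View pics/a_side.png

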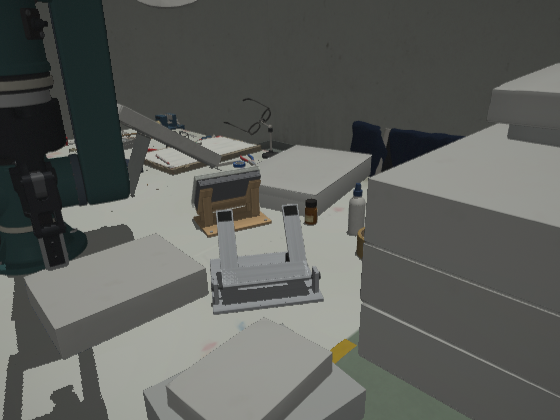

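View pics/a_wrist.png

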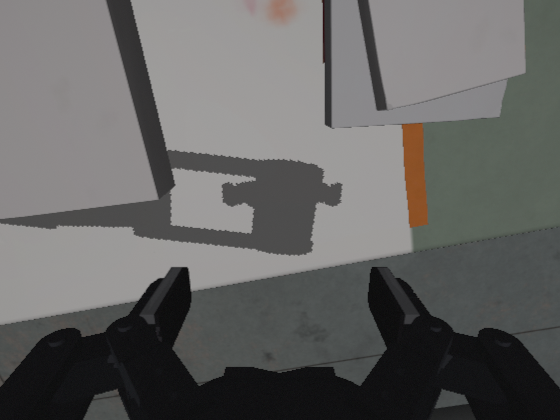

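```bash
cat > h.py <<'E'
from bench import *
import cv2,numpy as np
from scipy.spatial.transform import Rotation as Ro
def Rx(d):return Ro.from_euler('x',d,degrees=True).as_matrix()
def Rz(d):return Ro.from_euler('z',d,degrees=True).as_matrix()
def save(n,f,scale=1,crop=None):
    im=get_image(n)[:,:,::-1]
    cv2.imwrite("pics/%s_full.png"%f,im)
    if crop: im=im[crop[1]:crop[3],crop[0]:crop[2]]
    cv2.imwrite("pics/%s.png"%f,cv2.resize(im,None,fx=scale,fy=scale,interpolation=cv2.INTER_CUBIC))
def cam(n,st=None):
    m=camera_model(n)
    if n!="wrist": return m["mtx"],m["world_from_camera"]
    T=np.eye(4);T[:3,:3]=st["orientation"];T[:3,3]=st["tcp_pos"]
    return m["mtx"],T@m["mount"]
def proj(K,W,P):
    P=np.atleast_2d(P);c=(P-W[:3,3])@W[:3,:3];u=c@K.T
    return u[:,:2]/u[:,2:]
def Rbox(psi): return Rz(psi)@Rx(-58)   # box axes on the rest, lid toward +y
E
python3 - <<'E'
from h import *
R=Rbox(0);print(R.round(2))
im=cv2.imread("pics/a_scene.png");cv2.imwrite("pics/b.png",cv2.resize(im[200:340,190:340],None,fx=5,fy=5,interpolation=cv2.INTER_CUBIC)[:600])
def chk(p,R,l):
    for s in(1,-1):
        T=np.column_stack([s*R[:,2],s*np.cross(R[:,1],R[:,2]),R[:,1]])
        print(l,s,np.linalg.det(T).round(2),end=' ')
        for back in(0,.1,.15):
            q=solve_ik(p-back*T[:,2],T);print(None if q is None else np.round(q,0),end=' ')
        print()
mid=np.array([.445,.052,.083])
for psi in(-20,0,20):
    R=Rbox(psi); chk(mid+R[:,1]*(-50+36-5)/1e3+R[:,2]*.002,R,("box",psi))
for th in(46,50,54):
  for psi in(-5,0):
    Rt=Rz(psi)@Rx(th); seat=np.array([.457,-.335,.036])
    Rb=np.column_stack([Rt[:,0],-Rt[:,1],-Rt[:,2]])
    p=seat+Rt@[0,.055,.017]+Rb[:,1]*(-.019)
    chk(p,Rb,("tray",th,psi))
E
```

```text
[[ 1.    0.    0.  ]
 [ 0.    0.53  0.85]
 [ 0.   -0.85  0.53]]
('box', -20) 1 1.0 [ -25.   -8.  112.   32.   81. -102.] [ -33.  -12.  106.   31.   94. -103.] [ -36.  -13.  102.   31.  100. -103.] 
('box', -20) -1 1.0 [-25.  -8. 112.  32.  81.  78.] [-33. -12. 106.  31.  94.  77.] [-36. -13. 102.  31. 100.  77.] 
('box', 0) 1 1.0 [ -23.    0.  105.   29.   89. -117.] [ -29.   -2.   96.   28.  101. -117.] [ -32.   -2.   91.   28.  106. -117.] 
('box', 0) -1 1.0 [-23.   0. 105.  29.  89.  63.] [-29.  -2.  96.  28. 101.  63.] [-32.  -2.  91.  28. 106.  63.] 
('box', 20) 1 1.0 [ -19.    7.   97.   24.   97. -131.] [ -24.    7.   87.   24.  108. -131.] [ -26.    8.   81.   24.  113. -131.] 
('box', 20) -1 1.0 [-19.   7.  97.  24.  97.  49.] [-24.   7.  87.  24. 108.  49.] [-26.   8.  81.  24. 113.  49.] 
('tray', 46, -5) 1 1.0 [-15.   6. 104. -47.  69. -83.] [ -7.   1. 100. -45.  81. -84.] [ -3.   0.  96. -44.  87. -84.] 
('tray', 46, -5) -1 1.0 [-15.   6. 104. -47.  69.  97.] [ -7.   1. 100. -45.  81.  96.] [ -3.   0.  96. -44.  87.  96.] 
('tray', 46, 0) 1 1.0 [-16.   3. 107. -48.  65. 
[... 449 characters left out ...]
 1.0 [-18.   2. 106. -42.  65. -92.] [-11.  -3. 102. -40.  77. -93.] [ -7.  -5.  99. -40.  83. -93.] 
('tray', 50, 0) -1 1.0 [-18.   2. 106. -42.  65.  88.] [-11.  -3. 102. -40.  77.  87.] [ -7.  -5.  99. -40.  83.  87.] 
('tray', 54, -5) 1 1.0 [-20.   4. 101. -38.  68. -93.] [-13.  -1.  97. -36.  80. -93.] [-10.  -2.  93. -36.  86. -93.] 
('tray', 54, -5) -1 1.0 [-20.   4. 101. -38.  68.  87.] [-13.  -1.  97. -36.  80.  87.] [-10.  -2.  93. -36.  86.  87.] 
('tray', 54, 0) 1 1.0 [-21.   2. 104. -37.  65. -98.] [-14.  -4. 100. -36.  77. -98.] [-10.  -6.  97. -36.  83. -98.] 
('tray', 54, 0) -1 1.0 [-21.   2. 104. -37.  65.  82.] [-14.  -4. 100. -36.  77.  82.] [-10.  -6.  97. -36.  83.  82.]
```

View pics/b.png

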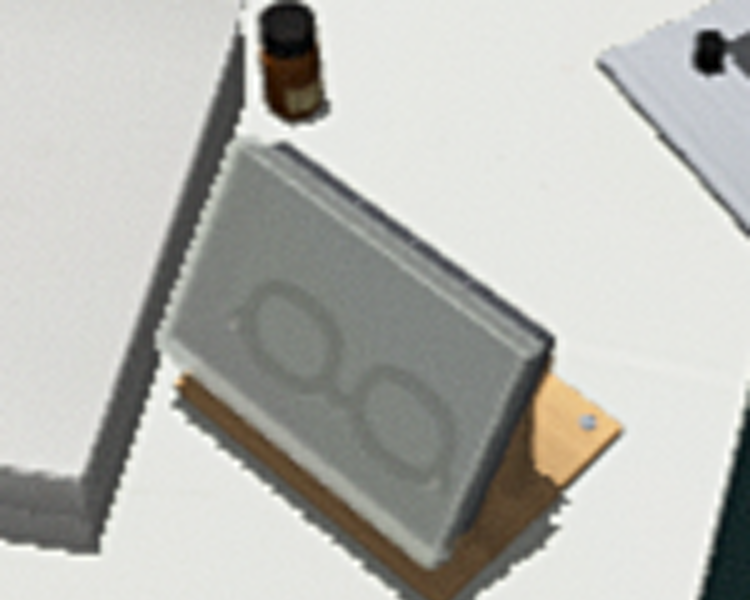

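```bash
python3 - <<'E'
from h import *
from scipy.optimize import least_squares as L
K,W=cam("scene")
C=np.array([[85,-55,19],[-85,-55,19],[-85,55,19],[85,55,19]])/1e3
uv=np.array([[243,140],[535,355],[430,567],[160,342]])/5+[190,200]
f=lambda v:(proj(K,W,v[:3]+C@Rbox(v[3]).T)-uv).ravel()
r=L(f,[.445,.05,.083,0],x_scale=[.1,.1,.1,50]);print(r.x,r.fun.round(1))
# full 6dof
g=lambda v:(proj(K,W,v[:3]+C@Ro.from_rotvec(v[3:]).as_matrix().T)-uv).ravel()
r=L(g,np.r_[r.x[:3],Ro.from_matrix(Rbox(r.x[3])).as_rotvec()]);print(r.x[:3],Ro.from_rotvec(r.x[3:]).as_matrix().round(3),r.fun.round(1))
E
```

```text
[ 0.44943948  0.04835121  0.07093012 11.131669  ] [-0.3 -0.4 -0.8 -0.   0.6  0.4  0.5  0.1]
[0.45557067 0.04524455 0.06098261] [[ 0.978 -0.1   -0.184]
 [ 0.208  0.549  0.809]
 [ 0.021 -0.83   0.558]] [ 0.2 -0.1 -0.2  0.1  0.2 -0.  -0.2  0.1]
```

```bash
python3 - <<'E'
from h import *
R=Rbox(11);mid=np.array([.445,.051,.082])
T=np.column_stack([-R[:,2],-R[:,0],R[:,1]])
p=mid+R@[0,-.019-.13,.002]
print(p); move_to(p,T)
st=get_state();print(st["tcp_pos"],st["clock"])
save("wrist","c_w");save("scene","c_s");save("side","c_side")
for c in("scene","side","wrist"):
    for l in("base_mid","lid_mid","base","lid","rest","tray_seat","tray_press","tray_stand"):
        r=pinpoint(c,l);print(c,l,[(np.round(x["location"],4).tolist(),round(x["p"],2)) for x in r[:2] if x["p"]>.4])
E
```

```text
[ 0.45974226 -0.02484236  0.209419  ]
[ 0.45982963 -0.0255716   0.20949666] 3.4833
scene base_mid []
scene lid_mid [([0.443, 0.0697, 0.0925], 0.89), ([0.7253, -0.2346, 0.0013], 0.59)]
scene base []
scene lid [([0.4483, 0.0544, 0.0844], 0.73)]
scene rest []
scene tray_seat []
scene tray_press []
scene tray_stand []
side base_mid [([0.4483, 0.0543, 0.0814], 0.91)]
side lid_mid [([0.4467, 0.0509, 0.0805], 0.47)]
side base [([0.4501, 0.0426, 0.0741], 0.55)]
side lid [([0.4463, 0.0585, 0.0803], 0.83)]
side rest [([0.4473, 0.0218, -0.0011], 0.62)]
side tray_seat [([0.4555, -0.3316, 0.031], 0.71)]
side tray_press [([0.5326, -0.247, 0.1315], 0.91)]
side tray_stand [([0.4602, -0.331, 0.0004], 0.91)]
wrist base_mid []
wrist lid_mid []
wrist base [([0.45, 0.043, 0.0776], 0.89)]
wrist lid [([0.4451, 0.0593, 0.0832], 0.74)]
wrist rest [([0.4544, 0.0206, 0.0035], 0.64)]
wrist tray_seat []
wrist tray_press []
wrist tray_stand []
```

View pics/c_w.png

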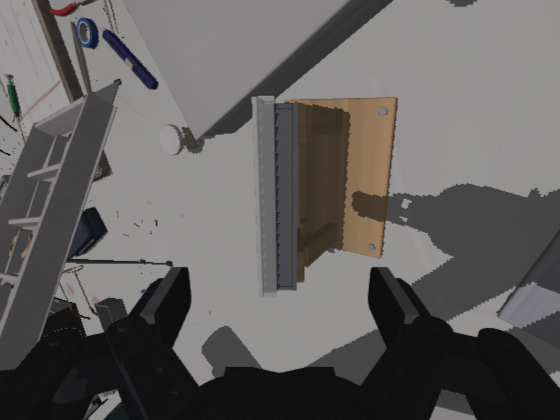

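View pics/c_s.png

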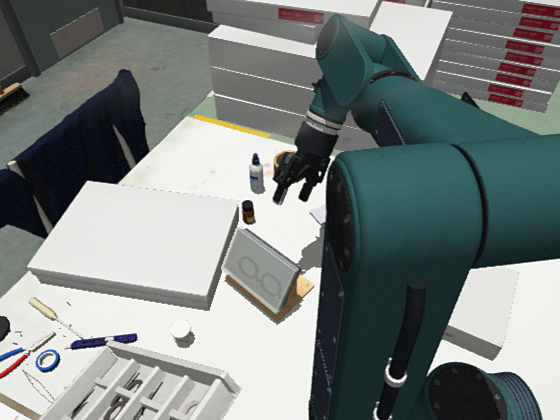

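View pics/c_side.png

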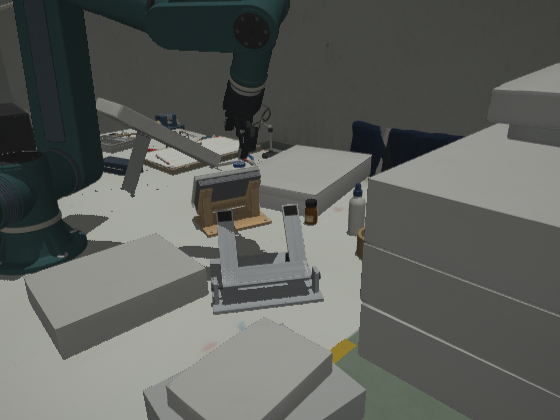

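```bash
python3 - <<'E'
import cv2,numpy as np
im=cv2.imread("pics/c_w_full.png")
a=cv2.resize(im[80:200,220:420],None,fx=4,fy=4,interpolation=cv2.INTER_CUBIC)
b=cv2.resize(im[210:310,220:420],None,fx=4,fy=4,interpolation=cv2.INTER_CUBIC)
cv2.imwrite("pics/d1.png",a);cv2.imwrite("pics/d2.png",b)
im=cv2.imread("pics/c_side_full.png")
cv2.imwrite("pics/d3.png",cv2.resize(im[155:315,190:340],None,fx=3.7,fy=3.7,interpolation=cv2.INTER_CUBIC))
E
```

```text
(no output)
```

View pics/d1.png

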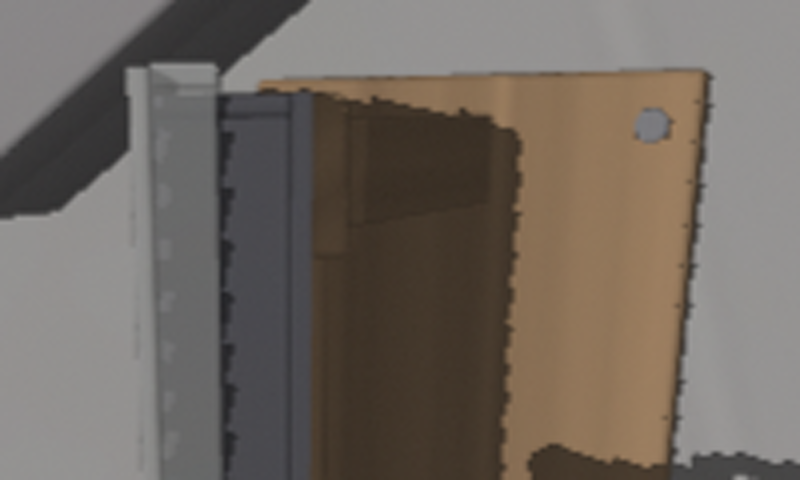

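View pics/d2.png

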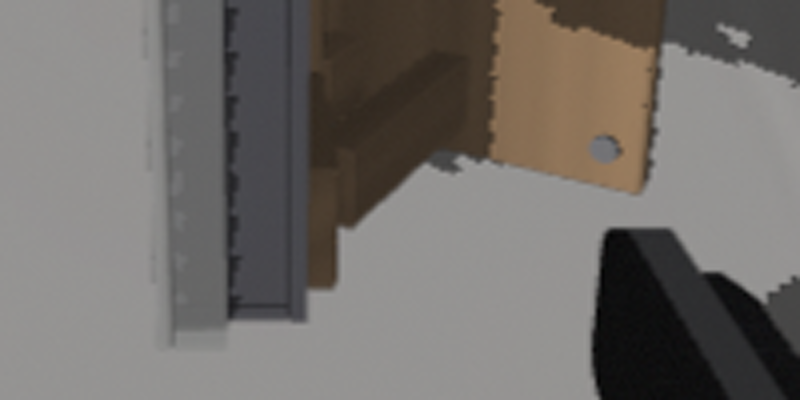

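View pics/d3.png

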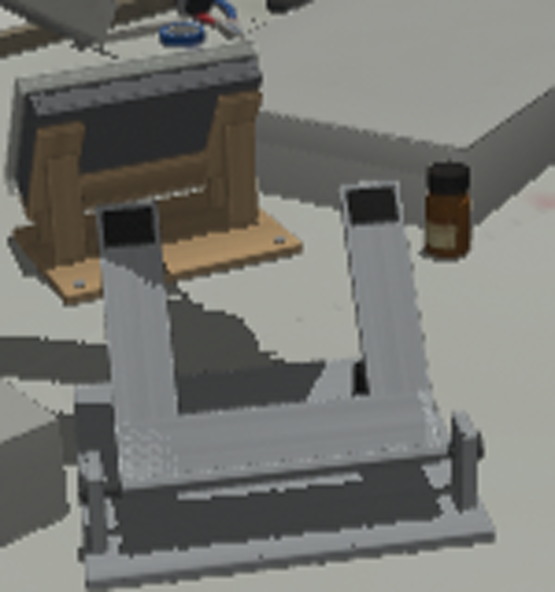

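```bash
python3 - <<'E'
from h import *
from scipy.optimize import least_squares as L
st=get_state();print(st["clock"])
Cs=np.array([[85,-55,19],[-85,-55,19],[-85,55,19],[85,55,19]])/1e3
us=np.array([[243,140],[535,355],[430,567],[160,342]])/5+[190,200]
Cw=np.array([[85,-55,19],[85,-55,3],[-85,-55,19],[-85,-55,3],[80,-50,-15],[-80,-50,-15]])/1e3
uw=np.array([[252,96.5],[274.5,96],[259.5,297],[276.7,297.5],[298,103.2],[296.5,290.5]])
Cd=np.array([[-80,-50,-15],[80,-50,-15]])/1e3;ud=np.array([[199.5,185.5],[260.8,178.2]])
V=[("scene",Cs,us),("wrist",Cw,uw),("side",Cd,ud)]
def f(v,full=False):
    R=Ro.from_rotvec(v[3:]).as_matrix() if full else Rbox(v[3])
    return np.concatenate([(proj(*cam(n,st),v[:3]+C@R.T)-u).ravel() for n,C,u in V])
r=L(f,[.445,.05,.083,11],x_scale=[.1,.1,.1,50]);print(r.x,r.fun.round(1))
g=L(lambda v:f(v,True),np.r_[r.x[:3],Ro.from_matrix(Rbox(r.x[3])).as_rotvec()]);R=Ro.from_rotvec(g.x[3:]).as_matrix();print(g.x[:3],R.round(3),g.fun.round(1),np.degrees(np.arccos(R[2,2])))
# view of tray
Rt=Rz(-2)@Rx(50);seat=np.array([.457,-.333,.036])
T=np.column_stack([Rt[:,2],-Rt[:,0],-Rt[:,1]])
p=seat+Rt@[0,.22,.06]
print(p,solve_ik(p,T))
move_to(p,T)
st=get_state();print(st["tcp_pos"],st["orientation"].tolist(),st["clock"])
np.savez("trayview",p=st["tcp_pos"],o=st["orientation"])
save("wrist","e_w")
for l in("tray_seat","tray_press","tray_stand"):
        r=pinpoint("wrist",l);print(l,[(np.round(x["location"],4).tolist(),round(x["p"],2)) for x in r[:2] if x["p"]>.4])
save("scene","e_s")
for l in("tray_seat","tray_press","tray_stand"):
        r=pinpoint("scene",l);print(l,[(np.round(x["location"],4).tolist(),round(x["p"],2)) for x in r[:2] if x["p"]>.4])
E
```

```text
4.8333
[ 0.44593483  0.05414019  0.08029767 11.65140864] [-2.3 -1.  -1.7 -0.5 -0.3  0.6 -1.4  0.2  0.5  0.4 -0.   0.7 -0.1  0.7
  0.5  0.1  0.7  0.5  0.5 -1.1 -0.1  0.3 -0.2 -3.1]
[0.44585813 0.05324846 0.07945864] [[ 0.979 -0.11  -0.173]
 [ 0.205  0.498  0.843]
 [-0.007 -0.86   0.51 ]] [-2.5 -0.5 -1.9 -0.5  0.6  0.4 -0.6  0.6  0.6  0.2 -0.   0.5 -0.3  0.5
  0.3  0.1  0.8  0.4  0.4 -0.7 -0.   0.  -0.2 -2.9] 59.33908638372277
[ 0.46033118 -0.23760754  0.24309703] [-10.48224825  -4.2263082   95.11856669 -39.74775439  83.87311678
  84.05567315]
[ 0.46009664 -0.23731469  0.2425654 ] [[-0.026517851416024276, -0.9993772389820488, -0.023279556716016885], [-0.7666370928333273, 0.035276314125369704, -0.6411108714986766], [0.6415328295951361, 0.0008460888516160063, -0.7670951131934768]] 5.8917
tray_seat [([0.4583, -0.3265, 0.0351], 0.73)]
tray_press [([0.5323, -0.2445, 0.1286], 0.78)]
tray_stand [([0.4584, -0.3285, -0.0027], 0.69)]
tray_seat []
tray_press []
tray_stand [([0.46, -0.3296, -0.0032], 0.69)]
```

View pics/e_w.png

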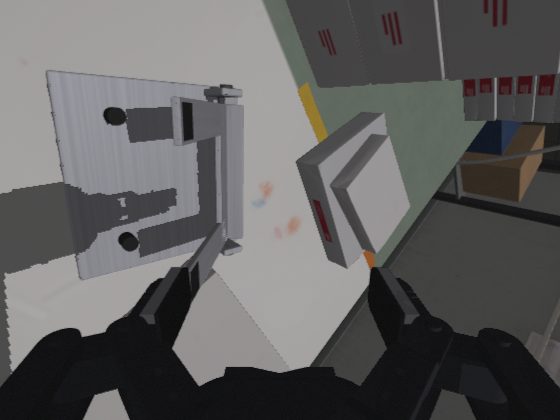

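View pics/e_s.png

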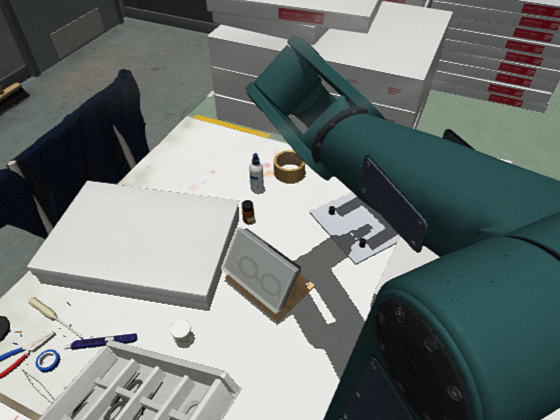

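```bash
python3 - <<'E'
import cv2,numpy as np
im=cv2.imread("pics/e_w_full.png")
cv2.imwrite("pics/f1.png",cv2.resize(im[75:275,140:260],None,fx=3,fy=3,interpolation=cv2.INTER_CUBIC))
im=cv2.imread("pics/c_side_full.png")
cv2.imwrite("pics/f2.png",cv2.resize(im[195:315,200:330],None,fx=5,fy=5,interpolation=cv2.INTER_CUBIC))
E
```

```text
(no output)
```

View pics/f1.png

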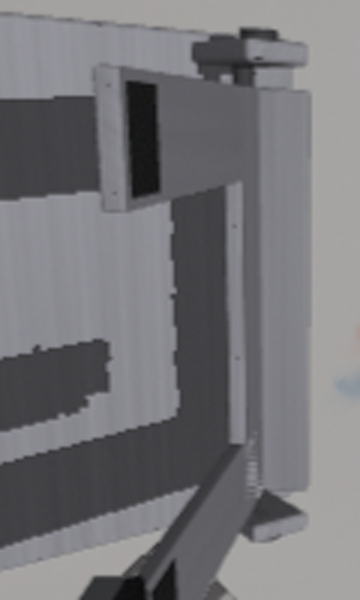

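View pics/f2.png

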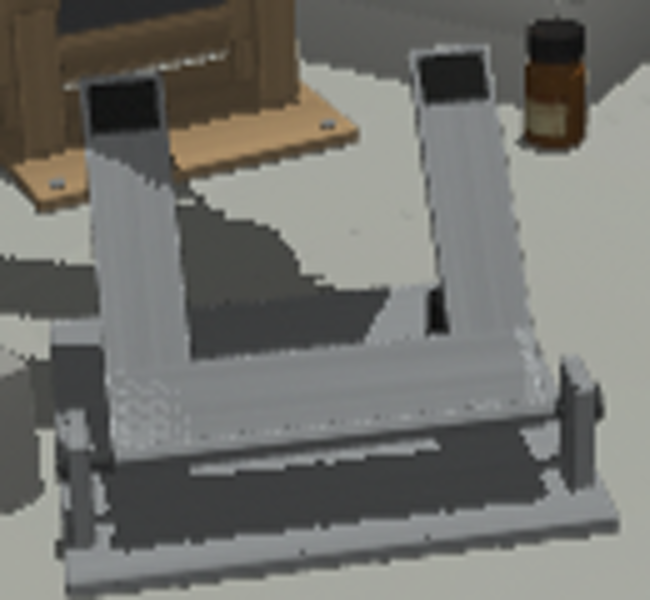

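```bash
python3 - <<'E'
from h import *
from scipy.optimize import least_squares as L
d=np.load("trayview.npz");st=dict(tcp_pos=d["p"],orientation=d["o"])
Pw=np.array([[80,146,0],[48,146,0],[77,140,0],[77,120,0],[51,120,0],[51,140,0],[80,0,0],[-80,0,0],[48,32,0]])/1e3
uw=np.array([[118,68],[125,210],[130,80],[158,84],[160,197],[131,203],[258,88],[262,492],[240,183]])/3+[140,75]
Ps=np.array([[-80,146,0],[-48,146,0],[48,146,0],[80,146,0],[-48,32,0],[48,32,0]])/1e3
us=np.array([[80,80],[160,75],[412,50],[490,45],[190,358],[447,335]])/5+[200,195]
def f(v,W=1,S=1):
    R=Rz(v[3])@Rx(v[4])
    return np.r_[W*(proj(*cam("wrist",st),v[:3]+Pw@R.T)-uw).ravel(),S*(proj(*cam("side"),v[:3]+Ps@R.T)-us).ravel()]
for W,S in((1,1),(1,0),(0,1)):
    r=L(lambda v:f(v,W,S),[.457,-.33,.036,-2,50],x_scale=[.1,.1,.1,50,50]);print(r.x.round(4),f(r.x).reshape(-1,2).round(1).tolist())
E
```

```text
[ 4.57200e-01 -3.30900e-01  3.38000e-02 -5.21390e+00  4.70121e+01] [[0.1, -0.3], [0.0, 0.9], [-0.5, 0.8], [-0.6, 0.6], [0.0, -1.7], [0.8, -1.8], [0.4, 0.7], [-0.2, -0.8], [0.0, 0.1], [-0.8, -0.4], [-0.0, -0.8], [-1.2, 0.1], [-0.8, -0.3], [-0.3, 0.7], [-0.2, -0.0]]
[ 4.57700e-01 -3.28800e-01  3.73000e-02 -5.02240e+00  4.73352e+01] [[0.0, -0.6], [0.1, 1.6], [-0.6, 0.6], [-0.6, 0.4], [0.1, -1.3], [0.9, -1.2], [0.2, 0.3], [-0.1, 0.2], [-0.0, 0.1], [-1.0, -2.7], [-0.2, -3.1], [-1.4, -2.2], [-1.0, -2.5], [-0.3, -1.6], [-0.3, -2.3]]
[ 4.56600e-01 -3.36200e-01  3.77000e-02 -5.83450e+00  4.45405e+01] [[2.1, -1.8], [1.4, -0.7], [1.7, -0.5], [2.6, -0.4], [2.7, -2.8], [2.5, -3.2], [7.0, 1.1], [4.4, -0.5], [5.5, 0.1], [-0.2, -0.3], [0.6, -0.6], [-0.6, 0.5], [-0.1, 0.2], [-0.1, 0.3], [0.4, -0.2]]
```

```bash
cat >> h.py <<'E'
MID=np.array([.446,.054,.0815]);RB=Rbox(11.6)
TB=np.column_stack([-RB[:,2],-RB[:,0],RB[:,1]])
YT=-.015
SEAT=np.array([.4575,-.330,.036]);RT=Rz(-5.2)@Rx(47.2)
TT=np.column_stack([RT[:,2],-RT[:,0],-RT[:,1]])
def traytcp(x,y,z): # base_mid target in tray frame -> TCP
    return SEAT+RT@np.array([x,y-YT,z-.002])
E
python3 - <<'E'
from h import *
g=MID+RB@[0,YT,.003]
print(get_state()["clock"],TB.round(2).tolist())
move_to(g-.11*TB[:,2],TB)
save("wrist","g_pre")
print(move_straight(g,vel=.1,stop_force=8))
st=get_state();print(st["clock"],st["tcp_pos"]-g,st["wrist_force"])
save("wrist","g_w");save("side","g_side",3,(150,100,350,290))
E
```

```text
6.2917 [[0.17, -0.98, -0.11], [-0.83, -0.2, 0.52], [-0.53, -0.0, -0.85]]
False
8.65 [ 0.0005989  -0.00034103  0.0006027 ] [ 0.30462329 -0.66916891  0.6536054 ]
```

View pics/g_w.png

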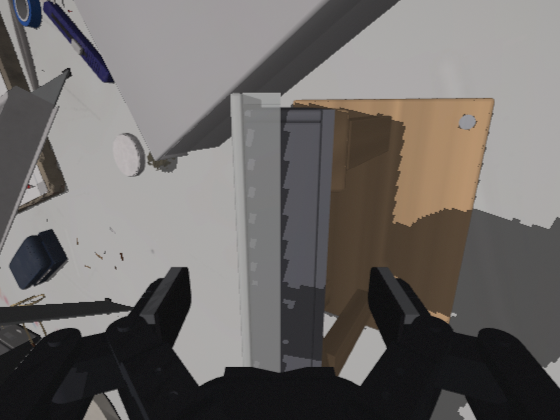

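View pics/g_side.png

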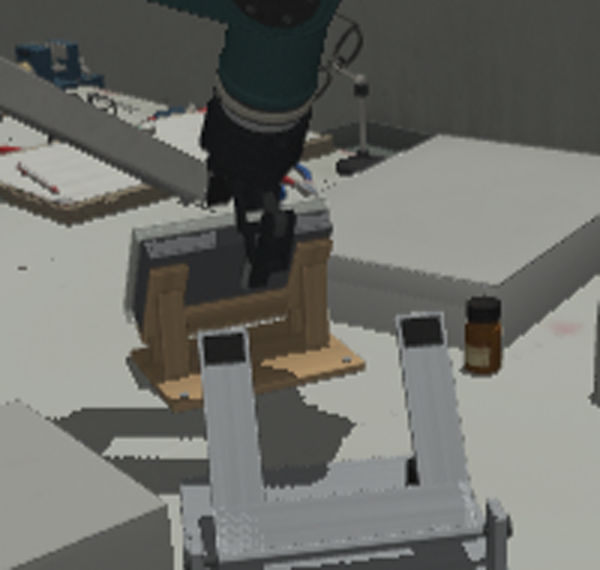

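```bash
python3 - <<'E'
from h import *
grab();dwell(.2)
st=get_state();print(st["clock"],st["finger_gap"],st["wrist_force"],st["tcp_pos"])
p=st["tcp_pos"]
print(move_straight(p-.06*TB[:,2],vel=.08))
st=get_state();print(st["clock"],st["finger_gap"],st["wrist_force"])
move_straight(p-.11*TB[:,2]+[0,0,.03],vel=.15)
st=get_state();print(st["clock"],st["finger_gap"],st["wrist_force"],st["tcp_pos"])
save("wrist","i_w");save("side","i_side",3,(130,60,330,250));save("scene","i_s",4,(200,170,350,310))
for c in("scene","side"):
    for l in("base_mid","lid_mid","base","lid"):
        r=pinpoint(c,l);print(c,l,[(np.round(x["location"],4).tolist(),round(x["p"],2),((np.array(x["location"])-st["tcp_pos"])@st["orientation"]).round(4).tolist()) for x in r[:2] if x["p"]>.4])
E
```

```text
9.475 0.0335075824134317 [ 1.21055211 -3.65774566  0.39378215] [0.44744401 0.04825565 0.09591121]
False
10.3833 0.03347644285652723 [-0.04812697 -0.10376883 -3.45759981]
11.05 0.03332641230305771 [-0.44240912  0.04482089 -3.3279716 ] [ 0.45871246 -0.00862632  0.21826529]
scene base_mid []
scene lid_mid [([0.4512, 0.0111, 0.2162], 0.82, [-0.0166, 0.0034, 0.0128])]
scene base []
scene lid [([0.438, 0.2556, 0.0004], 0.71, [-0.1074, -0.0332, 0.3242]), ([0.4605, 0.0005, 0.2054], 0.63, [-0.0005, -0.0036, 0.0155])]
side base_mid [([0.4575, -0.0022, 0.2022], 0.69, [0.003, -0.0001, 0.0171])]
side lid_mid []
side base [([0.4589, -0.0148, 0.1984], 0.65, [0.0157, 0.001, 0.0136])]
side lid []
```

View pics/i_w.png

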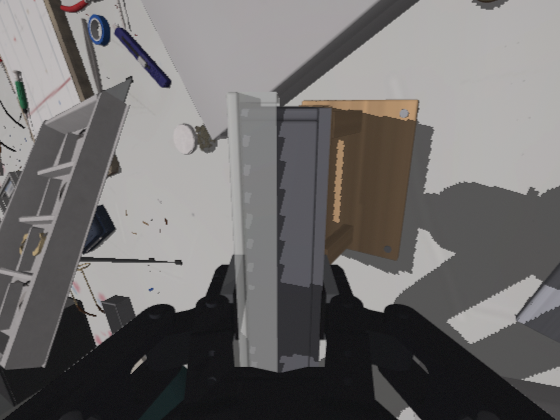

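View pics/i_side.png

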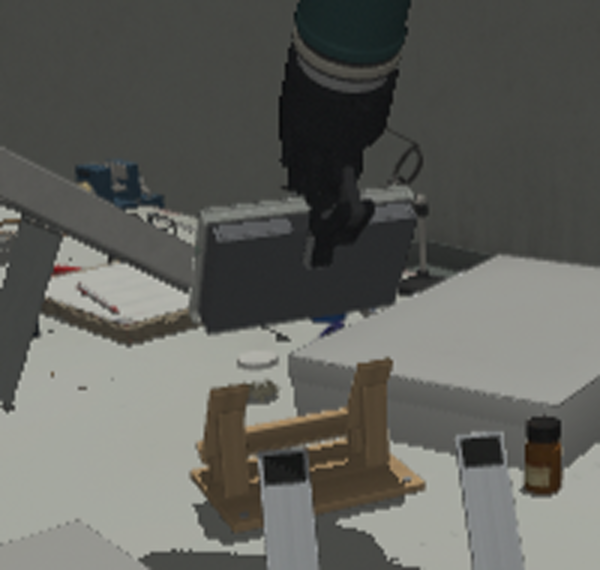

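View pics/i_s.png

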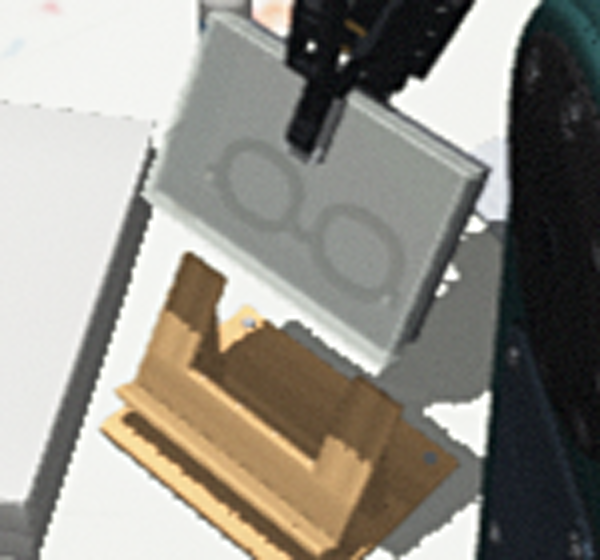

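```bash
python3 - <<'E'
from h import *
from scipy.spatial.transform import Slerp
st=get_state();p=st["tcp_pos"]
P1=p+[0,-.04,.09]
P3=traytcp(0,.065,.10); P2=P3+[0,.03,.10]
print(P1,P2,P3,traytcp(0,.061,.017))
for q in(P2,P3,traytcp(0,.061,.017),traytcp(0,.061,.017)+.15*RT[:,1]): print(solve_ik(q,TT).round(0))
move_straight(P1,vel=.15);
S=Slerp([0,1],Ro.from_matrix([TB,TT]))
M=S(.5).as_matrix()
move_straight((P1+P2)/2+[0,0,.03],vel=.12,frame=M)
move_straight(P2,vel=.12,frame=TT)
move_straight(P3,vel=.12)
st=get_state();print(st["clock"],st["finger_gap"],st["tcp_pos"]-P3,st["wrist_force"])
save("wrist","j_w");save("side","j_side",2.8,(150,100,400,310));save("scene","j_s")
for c in("scene","side"):
    for l in("base_mid","lid_mid","base","lid","tray_seat"):
        r=pinpoint(c,l);print(c,l,[(np.round(x["location"],4).tolist(),round(x["p"],2),((np.array(x["location"])-st["tcp_pos"])@st["orientation"]).round(4).tolist()) for x in r[:2] if x["p"]>.4])
E
```

```text
[ 0.45913136 -0.04878768  0.30912339] [ 0.45590938 -0.31747799  0.26128364] [ 0.45590938 -0.34747799  0.16128364] [ 0.46118255 -0.28953563  0.10195509]
[-18.  -2.  92. -42.  81.  80.]
[-22.   3.  99. -44.  70.  86.]
[-15.   6. 104. -46.  70.  96.]
[ -3.   0.  96. -43.  87.  96.]
16.05 0.03343940385025677 [ 0.00062386 -0.00022136  0.00120455] [ 0.54151631  0.50028116 -2.58640115]
scene base_mid []
scene lid_mid [([0.7249, -0.1198, 0.0025], 0.41, [-0.2933, -0.2464, -0.0532])]
scene base []
scene lid []
scene tray_seat []
side base_mid [([0.4577, -0.3577, 0.1534], 0.76, [0.001, -0.002, 0.0134])]
side lid_mid []
side base [([0.4578, -0.372, 0.1627], 0.73, [0.0178, -0.0035, 0.0162])]
side lid []
side tray_seat [([0.455, -0.3341, 0.0374], 0.58, [-0.0949, 0.003, 0.0826])]
```

View pics/j_w.png

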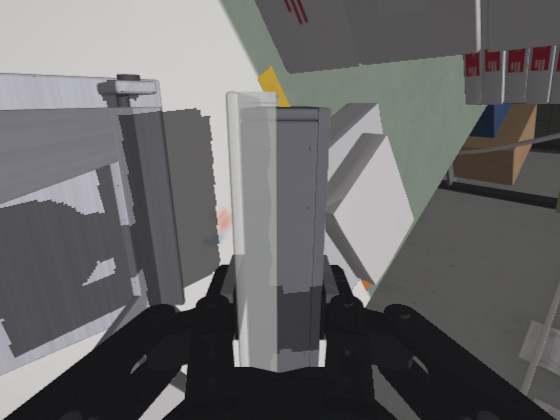

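View pics/j_side.png

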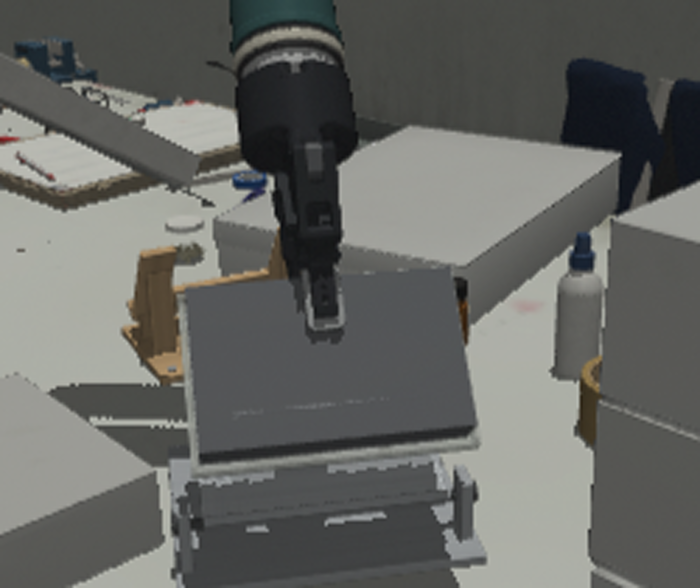

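View pics/j_s.png

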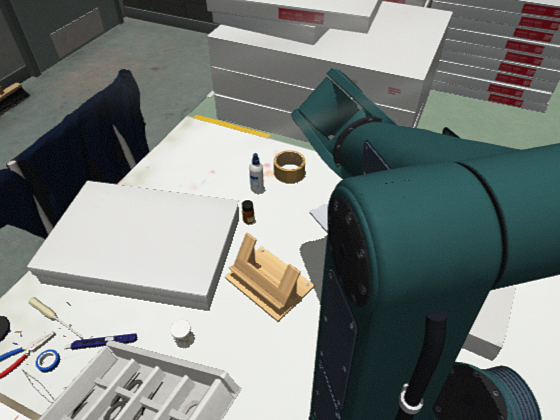

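```bash
python3 - <<'E'
from h import *
def tf(st): # base_mid in tray frame assuming nominal grasp
    return ((st["tcp_pos"]-SEAT)@RT+[0,YT,.002]).round(4)
move_straight(traytcp(0,.063,.032),vel=.1)
st=get_state();print(st["clock"],tf(st),st["wrist_force"])
print(move_straight(traytcp(0,.063,.012),vel=.02,stop_force=5))
st=get_state();print(st["clock"],tf(st),st["wrist_force"])
z=tf(st)[2]
save("side","k_side",2.8,(150,100,400,310));save("wrist","k_w")
E
```

```text
17.5333 [0.0004 0.0633 0.0327] [-0.15858164 -0.27876843 -1.94599169]
True
18.2917 [-0.0001  0.0627  0.0174] [ 1.27745356 -1.85368439  1.20204125]
```

View pics/k_side.png

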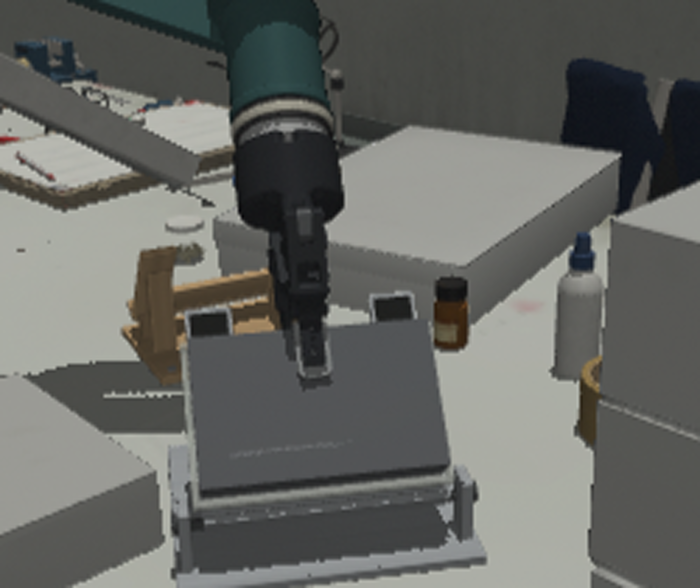

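View pics/k_w.png

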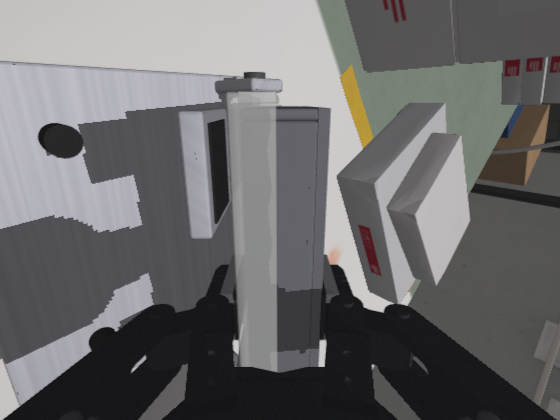

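```bash
python3 - <<'E'
from h import *
def tf(st): return ((st["tcp_pos"]-SEAT)@RT+[0,YT,.002]).round(4)
st=get_state();x,y,z=tf(st)
p=st["tcp_pos"]+RT@[0,0,.001]
print(move_straight(p-.016*RT[:,1],vel=.02,stop_force=6))
st=get_state();print(st["clock"],tf(st),st["wrist_force"],st["finger_gap"])
save("side","l_side",2.8,(150,100,400,310))
for l in("base_mid","tray_seat"):
    r=pinpoint("side",l);print(l,[(np.round(q["location"],4).tolist(),round(q["p"],2),((np.array(q["location"])-SEAT)@RT).round(4)) for q in r[:2]])
E
```

```text
True
18.8167 [-0.0013  0.0566  0.0176] [-1.35647119  1.3882232   2.81491997] 0.033499443353416404
base_mid [([0.4579, -0.3064, 0.089], 0.71, array([-0.0017,  0.0549,  0.0187])), ([0.4577, -0.3331, 0.0356], 0.23, array([ 0.0005, -0.0024,  0.002 ]))]
tray_seat [([0.4568, -0.3326, 0.0339], 0.84, array([-0.0005, -0.0033,  0.0005]))]
```

View pics/l_side.png

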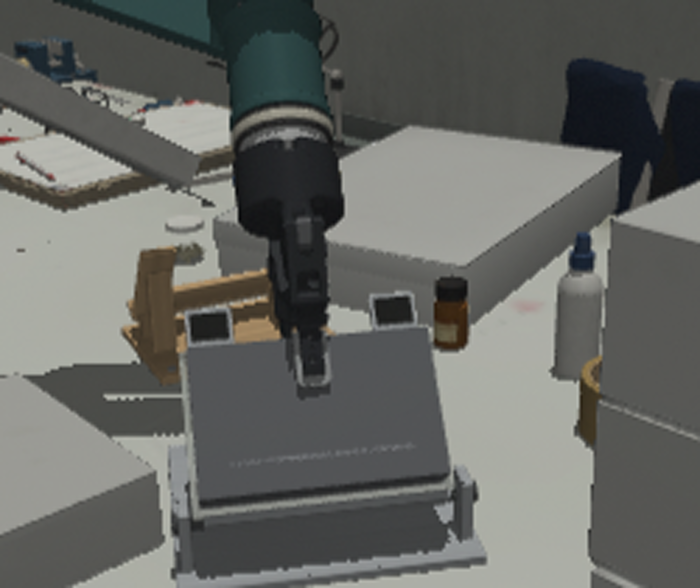

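```bash
python3 - <<'E'
from h import *
gripper_open();dwell(.4)
st=get_state();print(st["clock"],st["wrist_force"],st["finger_gap"])
save("side","m_side",2.8,(150,100,400,310));save("wrist","m_w")
for l in("base_mid","lid_mid"):
    r=pinpoint("side",l);print(l,[(np.round(q["location"],4).tolist(),round(q["p"],2),((np.array(q["location"])-SEAT)@RT).round(4)) for q in r[:2]])
E
```

```text
19.925 [0.50435836 0.15053165 0.11574175] 0.08528521889899746
base_mid [([0.4573, -0.3084, 0.0852], 0.94, array([-0.0022,  0.0507,  0.0177]))]
lid_mid []
```

View pics/m_side.png

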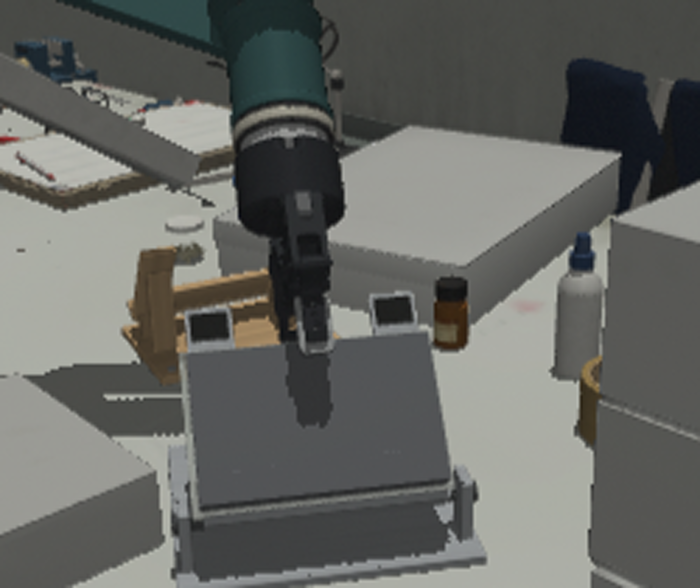

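View pics/m_w.png

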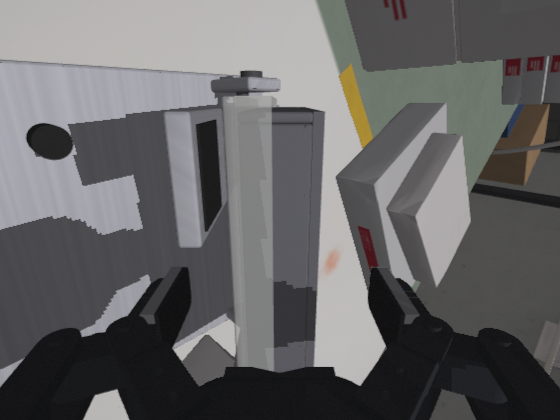

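```bash
python3 - <<'E'
from h import *
st=get_state()
move_straight(st["tcp_pos"]+.16*RT[:,1],vel=.15)
grab()
st=get_state();print(st["clock"],st["finger_gap"],st["wrist_force"])
K,W=cam("side")
for k in(1,.5):
  for th in(47.2,30,15,0):
    Rp=Rz(-5.2)@Rx(th);Ro_=Rz(-5.2)@Rx(th*k)
    p=SEAT+Rp@[.064,.131,.0]
    for s in(1,-1):
        T=np.column_stack([s*Ro_[:,0],-s*Ro_[:,1],-Ro_[:,2]])
        q=solve_ik(p,T);q2=solve_ik(p+.06*Ro_[:,2],T);print(k,th,s,None if q is None else q.round(0),None if q2 is None else q2.round(0))
    print(proj(K,W,[p,p+.15*Ro_[:,2],p+.3*Ro_[:,2]]).round().tolist())
save("wrist","n_w");save("side","n_side");save("scene","n_s")
for c in("wrist","side","scene"):
  for l in("base_mid","lid_mid","tray_press","tray_seat"):
    r=pinpoint(c,l);print(c,l,[(np.round(q["location"],4).tolist(),round(q["p"],2),((np.array(q["location"])-SEAT)@RT).round(4)) for q in r[:1]])
E
```

```text
22.1083 -0.0004815769580562306 [-0.14534594  0.05502321 -1.10486287]
1 47.2 1 [-48.  30.  70.  35. 112. -39.] [-51.  32.  63.  36. 118. -38.]
1 47.2 -1 [-48.  30.  70.  35. 112. 141.] [-51.  32.  63.  36. 118. 142.]
[[290.0, 210.0], [303.0, 179.0], [321.0, 132.0]]
1 30 1 [-42.  22.  78.  24.  98. -37.] [-44.  22.  72.  24. 105. -36.]
1 30 -1 [-42.  22.  78.  24.  98. 143.] [-44.  22.  72.  24. 105. 144.]
[[288.0, 219.0], [295.0, 169.0], [305.0, 101.0]]
1 15 1 [-35.  17.  85.  13.  86. -31.] [-36.  15.  80.  13.  93. -31.]
1 15 -1 None None
[[287.0, 231.0], [290.0, 170.0], [294.0, 94.0]]
1 0 1 [-27.  14.  91.  -0.  75. -22.] [-27.  11.  87.  -0.  82. -22.]
1 0 -1 None None
[[287.0, 244.0], [286.0, 177.0], [285.0, 101.0]]
0.5 47.2 1 [-41.  19.  76.  19.  99. -35.] [-43.  19.  70.  19. 105. -35.]
0.5 47.2 -1 [-41.  19.  76.  19.  99. 145.] [-43.  19.  70.  19. 105. 145.]
[[290.0, 210.0], [296.0, 150.0], [304.0, 69.0]]
0.5 30 1 [-36.  16.  82.  13.  90. -31.] [-37.  15.  77.  13.  96. -31.]
0.5 30 -1 None None
[[288.0, 219.0], [291.0, 155.0], [295.0, 75.0]]
0.5 15 1 [-31.  14.  87.   7.  82. -27.] [-32.  12.  82.   7.  89. -27.]
0.5 15 -1 None None
[[287.0, 231.0], [288.0, 165.0], [289.0, 86.0]]
0.5 0 1 [-27.  14.  91.  -0.  75. -22.] [-27.  11.  87.  -0.  82. -22.]
0.5 0 -1 None None
[[287.0, 244.0], [286.0, 177.0], [285.0, 101.0]]
wrist base_mid []
wrist lid_mid []
wrist tray_press [([0.5292, -0.2456, 0.1312], 0.94, array([ 0.0638,  0.1314, -0.0018]))]
wrist tray_seat [([0.4565, -0.3286, 0.0339], 0.93, array([-0.0011, -0.0007, -0.0024]))]
side base_mid [([0.4584, -0.3073, 0.0874], 0.73, array([-0.0012,  0.0531,  0.0183]))]
side lid_mid []
side tray_press [([0.5341, -0.2471, 0.1326], 0.83, array([ 0.0688,  0.1317, -0.    ]))]
side tray_seat [([0.457, -0.334, 0.0339], 0.91, array([-0.0001, -0.0043,  0.0015]))]
scene base_mid []
scene lid_mid []
scene tray_press []
scene tray_seat []
```

View pics/n_w.png

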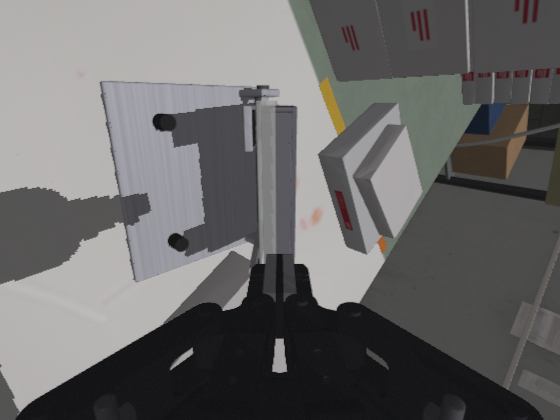

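View pics/n_side.png

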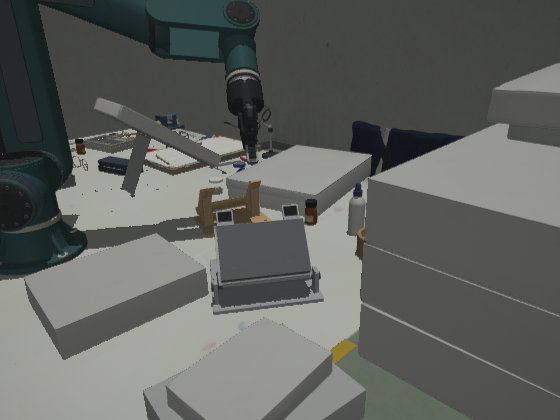

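View pics/n_s.png

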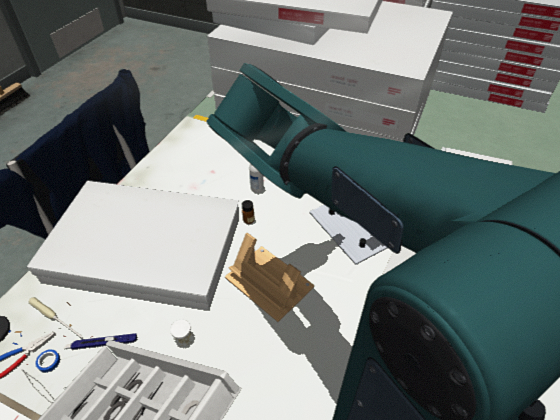

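```bash
cat >> h.py <<'E'
def press(th,lift=0.):
    Rp=Rz(-5.2)@Rx(th);Q=Rz(-5.2)@Rx(th*.5)
    p=SEAT+Rp@[.064,.126,.011*np.sin(np.radians(max(th,0)*.5))+lift]
    return p,np.column_stack([Q[:,0],-Q[:,1],-Q[:,2]])
E
python3 - <<'E'
from h import *
p,T=press(47.2,.05)
st=get_state()
move_straight(st["tcp_pos"]+[0.02,0,.07],vel=.2)
move_to(p+[0,0,.06],T)
move_straight(p,vel=.12)
st=get_state();print(st["clock"],st["wrist_force"],st["tcp_pos"]-p)
f0=st["wrist_force"]
p2,T2=press(47.2,-.006)
print(move_straight(p2,vel=.03,stop_force=2.5))
st=get_state();print(st["clock"],st["wrist_force"],((st["tcp_pos"]-SEAT)@RT).round(4))
save("side","o_side",2.8,(180,120,380,310));save("wrist","o_w")
E
```

```text
25.9083 [0.23856733 0.0789793  0.92771223] [0.00024485 0.00012329 0.00045296]
False
27.925 [-0.08975094 -1.89743972  1.98580954] [ 0.064   0.126  -0.0012]
```

View pics/o_side.png

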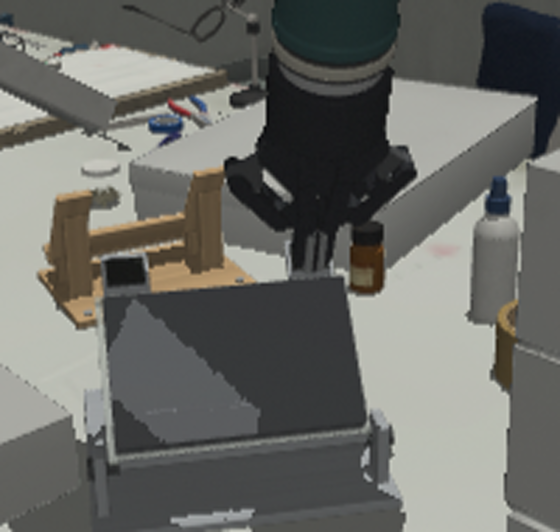

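View pics/o_w.png

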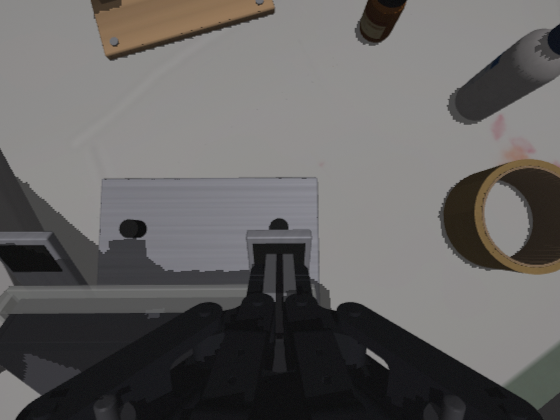

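```bash
python3 - <<'E'
from h import *
for th in(40,32,24,16,9,4,1):
    p,T=press(th,-.003)
    hit=move_straight(p,vel=.06,frame=T,stop_force=25)
    st=get_state();print(th,hit,round(st["clock"],2),st["wrist_force"].round(1))
p,T=press(0,-.008)
print(move_straight(p,vel=.02,frame=T,stop_force=14))
st=get_state();print(st["clock"],st["wrist_force"].round(1),st["tcp_pos"])
save("side","p_side",2.8,(180,120,380,310));save("wrist","p_w")
E
```

```text
40 False 28.4 [ 0.6 -0.6  0.1]
32 False 28.86 [ 0.1 -0.1  0.1]
24 False 29.32 [ 1.2 -0.3  0.7]
16 False 29.77 [-0.1  0.3 -0.4]
9 False 30.19 [0.4 0.  0.8]
4 False 30.53 [0.9 0.1 0.3]
1 False 30.8 [ 0.8 -0.6  1.6]
True
31.0333 [-0.5  0.9  4. ] [ 0.5333587  -0.21077297  0.03606656]
```

View pics/p_side.png

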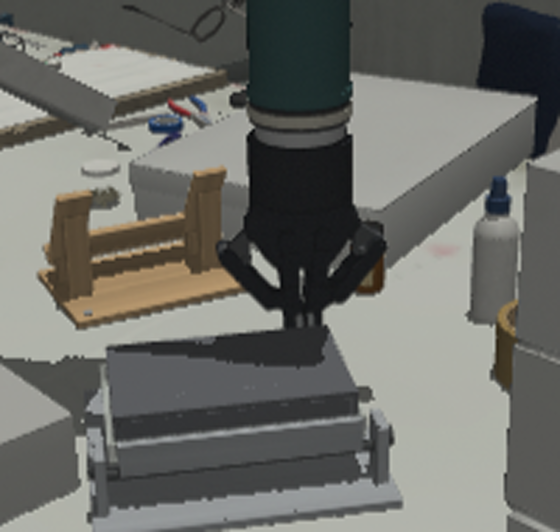

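View pics/p_w.png

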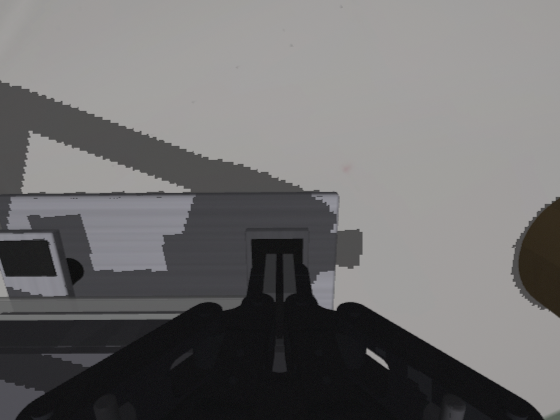

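```bash
python3 - <<'E'
from h import *
st=get_state();p=st["tcp_pos"]
print(move_straight(p+[0,0,-.006],vel=.02,stop_force=15))
st=get_state();print(st["clock"],st["wrist_force"].round(1),st["tcp_pos"])
move_straight(p+[0,0,.08],vel=.15)
p2=p+[0,.12,.2]; move_straight(p2,vel=.25)
st=get_state();print(st["clock"])
save("side","q_side",2.8,(180,120,380,310));save("wrist","q_w")
R0=Rz(-5.2)
for c in("wrist","side"):
  for l in("base_mid","lid_mid","tray_press","tray_seat","cleaner","tape","glue","jar"):
    r=pinpoint(c,l);print(c,l,[(np.round(q["location"],4).tolist(),round(q["p"],2),((np.array(q["location"])-SEAT)@R0).round(4)) for q in r[:1]])
E
```

```text
True
31.35 [-1.  -0.1  5.1] [ 0.53342428 -0.21075968  0.03601605]
32.8583
wrist base_mid []
wrist lid_mid []
wrist tray_press [([0.5345, -0.2046, 0.0397], 0.8, array([0.0653, 0.1319, 0.0037]))]
wrist tray_seat []
wrist cleaner []
wrist tape [([0.7321, -0.2326, -0.004], 0.73, array([ 0.2646,  0.1219, -0.04  ]))]
wrist glue [([0.6419, -0.0361, -0.0017], 0.67, array([ 0.157 ,  0.3094, -0.0377]))]
wrist jar []
side base_mid [([0.4604, -0.2757, 0.0535], 0.71, array([-0.002 ,  0.0543,  0.0175]))]
side lid_mid [([0.7307, -0.1193, 0.0001], 0.32, array([ 0.253 ,  0.2346, -0.0359]))]
side tray_press []
side tray_seat [([0.4583, -0.3352, 0.0338], 0.59, array([ 0.0013, -0.0051, -0.0022]))]
side cleaner [([0.7288, -0.1239, -0.0018], 0.83, array([ 0.2515,  0.2298, -0.0378]))]
side tape []
side glue [([0.6468, -0.0352, 0.0025], 0.75, array([ 0.1618,  0.3107, -0.0335]))]
side jar [([0.4369, 0.2573, 0.0006], 0.7, array([-0.0737,  0.583 , -0.0354]))]
```

View pics/q_side.png

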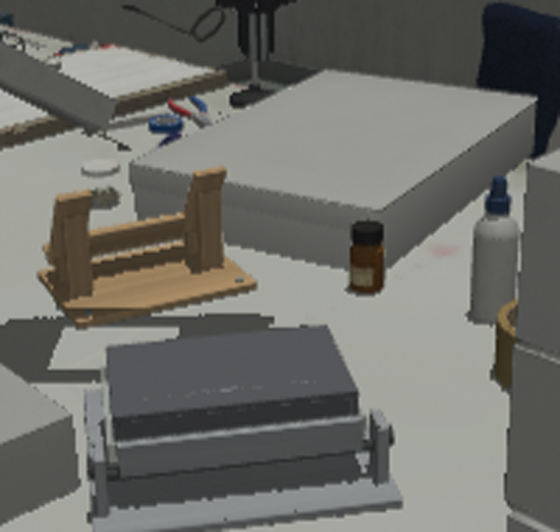

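View pics/q_w.png

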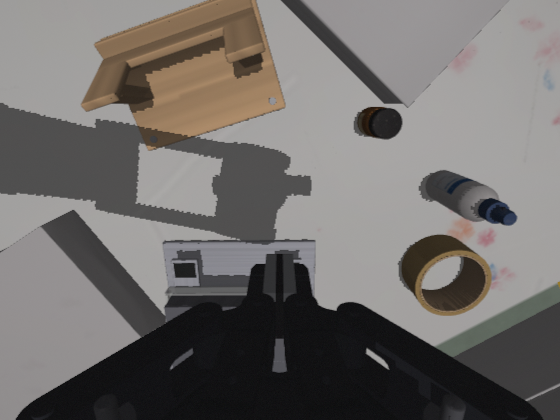

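All checks agree: the tray is level on its stop, the box lies flat and closed at about x -2, y 54, z 18 mm in the tray_seat frame, and the bystanders have not moved.

```bash
python3 - <<'E'
from bench import *
print(hand_in(),get_state()["clock"])
E
```

```text
the job is handed in; nothing more can be done
the job is handed in; nothing more can be done
```

The box is upside down and closed on the level tray, and I handed the job in at about 33 s of the 45 s allowed. `hand_in()` gives no verdict, so these results are my own readings.

- **What I did:** I pinched lid and base together at the middle of the upper edge (finger gap 33.5 mm). Then I lifted the box clear of the rest, turned it and set it lid down on the raised tray. I slid it to the lip until it touched, let go, and swung the tray down by pressing one prong pad until it met the hard stop.
- **Tray:** A second press met the stop at the same height, with the fingertip at z 36.0 mm, which matches the 36 mm given for level.
- **Box:** The last side view puts `base_mid` at x -2, y 54, z 18 mm in the tray_seat frame. The picture shows it lying flat and closed.
- **Bystanders:** The spray bottle, brown bottle, jar and tape roll were each found within about 6 mm of where they started, which is about the measuring error.

**Not confirmed:**
- The frame front could not be seen through the grey base. That it lies in the lid is inferred from the box being upside down.
- `lid_mid` was not reliably detected in the last views, so "closed" rests on the picture and on the height of `base_mid`.
- The two cameras' separate tray fits differed by up to 8 mm and 3°. I used values close to the combined fit, and the contact positions agreed with it within about 2 mm.

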